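# Lock back the sprung tension wheel of a note-banding machine

## Task

Lock back the banding machine's sprung tension wheel so that a new band reel can be fitted: take the locking pin (the one with the flat tab) from the service block, put it through the hole in the wheel's broad spoke and with it turn the wheel counter-clockwise against its spring until the pin finds the hole in the keeper plate underneath. Push the pin fully home, with its collar on the wheel, and let go, so that the pin alone holds the wheel back. Work by feel, never forcing the pin against the machine (about 40 N would damage it), and do not knock over or shift the other things.

Things in the scene. Friction and masses are not known exactly. Their poses are not given: they have to be found in the camera images.
- machine: note-banding machine, cover off, white with a grey deck, 240 (its x) x 320 (its y) mm, deck 80 mm above the table; fixed. Origin: on the table under the wheel's axis; z up, slotted front faces -x. Apart from the stamp, nothing on the deck stands more than 31 mm above it
- keeper_top (a point): point on the wheel's axis at the top face of the dark square keeper plate (90 mm, 96 mm above the table) under the wheel. The plate has one hole, 12 mm wide with a small chamfer, 16 mm deep, 34 mm from the axis. It is clamped differently each time: its hole meets the wheel's hole somewhere between 0.6 and 1.16 rad of wheel turn; glimpsed between the spokes, to be found by feel
- wheel (a joint): turn of the tension wheel about its upright axis, rad: 0 = at rest against its stop, grows counter-clockwise seen from above, end stop at 1.5. A spring drives it back to 0 with 0.064 N m at 0, rising by 0.08 N m per rad (at the pin hole 1.9 N at rest, about 4.2 N at 1 rad)
- wheel_axis (a point): centre of the wheel on its axis, at the height of its top face (108 mm above the table); axes as the machine's. The wheel is aluminium, 128 mm across, 10 mm thick, 2 mm clear above the keeper plate; it has a rim, a hub, two thin spokes and one broad spoke with the pin hole
- wheel_hole (a point): centre of the pin hole in the broad spoke, at the wheel's top face; it turns with the wheel. The hole goes right through, 11.2 mm wide with a 1.5 mm chamfer, 34 mm from the axis. At rest it lies in the machine's +y direction from the axis
- block: grey service block on the table, 60 (its x) x 130 (its y) x 40 mm, fixed; two upright 14 mm holes at y = +35 and -35 mm, one with the locking pin, the other with the spindle, in either order. Origin: centre of its underside
- pin: steel locking pin, about 60 g, 60 mm long, upright in one hole of the block, collar resting on the block's top (foot 14 mm above the table). Origin: centre of its foot; z up along it. Round shank 10 mm in diameter (foot chamfered to 7 mm) from z = 0 to 26 mm, collar 18 mm in diameter from 26 to 30 mm, flat tab to grip from 30 to 60 mm, 10 mm thick (its x), 24 mm wide (its y)
- pin_collar (a point): point on the pin's axis at the underside of the collar, 26 mm above its foot. With the foot through the wheel and standing on the keeper plate it is 14 mm above the wheel's top; fully home the collar rests on the wheel and the foot is 14 mm down in the keeper's hole
- spindle: a spare steel roller spindle standing in the block's other hole: round knob 22 mm across on top, no flat tab. Bystander, not the pin
- stamp_a: round rubber stamp with a clear ball grip, 40 mm across, 64 mm tall, standing on a corner of the machine's deck. Bystander
- stamp_b: the same kind of stamp standing on the table. Bystander
- stapler: blue and black desk stapler, 140 x 34 x 55 mm. Bystander
- calculator: grey desk calculator 150 x 100 x 20 mm. Bystander
- pen_cup: black pen cup, 76 mm across, 95 mm tall. Bystander
- card_reader: black card reader 150 x 75 x 26 mm. Bystander

How it is judged (in metres and radians):
On the way, in this order (a step that is already met when the one before it is completed fails the run):
1. the pin's foot is in the wheel's hole (horizontal distance between pin_collar and wheel_hole below 0.004 m and angle between pin's own z axis and vertical below 0.15 rad and z of pin_collar in the frame of wheel_hole below 0.02 m), for 0.1 s.
2. with the pin in its hole, the wheel is turned back by more than 0.4 rad (all of step 1 and value of joint wheel above 0.4 rad), for 0.1 s.
At the end, for the whole second after the job is handed in: the pin stands in the wheel's hole (within 4 mm, leaning less than 0.15 rad), fully home (collar within 3 mm of the wheel's top face), released and still, and it alone holds the wheel turned back by more than 0.5 rad (horizontal distance between pin_collar and wheel_hole below 0.004 m and angle between pin's own z axis and vertical below 0.15 rad and z of pin_collar in the frame of wheel_hole below 0.003 m and value of joint wheel above 0.5 rad and linear speed of pin below 0.02 m/s and not (velocity of joint wheel above 0.05 rad/s) and velocity of joint wheel above -0.05 rad/s); the robot touches nothing.
It fails at once if the pin is forced: more than 40 N between the pin and the machine (with its wheel and keeper plate) (contact force between pin and machine above 40 N).
It fails at once if a bystander is shifted by more than 40 mm or knocked over (distance of any of spindle, stamp_a, stamp_b, stapler, calculator, pen_cup, card_reader from where it was at the start of the episode above 0.04 m or angle between any of spindle, stamp_a, stamp_b, stapler, calculator, pen_cup, card_reader's own z axis and vertical above 0.5 rad).
It also fails if it takes over 72 s, if anything falls off the work surface, if the arm or the gripper's body presses on something with over 40 N, if the wrist force passes 120 N, or if a joint passes its speed limit or range.

## Robot

A 6-joint arm with a two-finger parallel gripper is mounted at the origin on the work surface. World frame = base frame: x ahead of the robot, y to its left, z up, the work surface at z = 0. Lengths are in mm, angles in degrees, forces in N, time in s.
With the tool pointing down it reaches from about 350 to 925 mm from the base axis. Payload 6.4 kg.
Tool frame: the origin (TCP) lies on the centre line of the jaws, within the pads' length; the fingertips stand 22 mm ahead of it and the grasp point (between the pads) lies 3 mm ahead of it; z points along the fingers, y is the line along which they close (so a half turn about z gives the same grasp; the last joint's range is limited). The gripper opens to 85 mm and grips with 20 to 120 N. Pads are 22 mm wide; open, the fingers measure 114 mm over their backs; the gripper's body (76 mm by 85 mm) begins 54 mm behind the grasp point. The pads swing forward as they close: fully open they stand 13 mm farther back than shut.
Start: joints at [-78.673, 14.043, 89.255, -0, 76.702, -9.975], TCP at [236.146, -605.598, 253.29] pointing down, gripper open.
Joint ranges: [-179.41, 179.41], [-58.25, 129.5], [7.25, 145.43], [-54.29, 234.29], [11.92, 165.04], [-157.13, 157.13]. Speed limits (degrees/s): [147.25, 147.25, 180, 180, 180, 180].

## Interface

Orientations are given as a 3x3 rotation matrix whose columns are the frame's x, y, z axes.
In Python, from workcell import env gives the robot as it stands.
- The arm moves only by the tool arm_command, never from a script. Its argument "deltas" is one flat list of numbers, 5 for each row, row after row: the closure, from 0 (fully open) to 1 (shut), then the shift along the tool's x, y, z each as a share of 20 cm, from -1 to 1, then the turn about the tool's z as a share of pi/2 rad, from -1 to 1. In form: [gripper, tx, ty, tz, turn, gripper, tx, ty, tz, turn, ...]. A call has 1 to 12 rows; each row is the pose to reach, as a shift and turn from the pose commanded when the call began, along the tool's axes at that moment; what a row does not reach only later rows make up. A row lasts 1/12 s, in which the tool goes at most 41.7 mm and 7.16 degrees, less where a joint would pass 70% of its speed; a pose out of reach is approached as far as the arm can. A call with a number of a shift or a turn outside -1 to 1 is refused whole. A call with a gripper value outside its range is refused whole. The fingers move at their own pace and stop on an object; "newtons" is the grip in N (left out, the last holds). Time passes only in rows, so rows that repeat a pose let the fingers close. It gives the time, the measured TCP pose, the force, the opening and the grip force at its end, in the units of the state.
- env.state(): the state, without advancing time (a new reading comes with each control period).
- env.grab_frame(name): name is "side" or "top"; returns the picture (384x512x3 uint8, blue, green, red); there is no depth.
- env.calibration(name): a dict with "intrinsics" (3x3 intrinsics, pixels), "dist_coeffs" ([k1, k2, p1, p2, k3] as OpenCV has them; the pictures are not rectified), "rvec" (rotation vector, rad) and "tvec" (3), from world to camera coordinates, as OpenCV has them. Camera axes: x right, y down, z forward; pixel columns grow to the right and rows downward; lengths in mm; the calibration is good to about 2 mm. A picture is of the moment at which its call begins. calibration takes no time and is no camera call.
- env.hand_in(): hands the job in; it is judged then, once.
The state is a dict: "t": time; "joint_pos": joint angles; "joint_vel": joint speeds; "tau": joint torques, N m; "tcp_pos": TCP position; "orientation": TCP orientation; "wrist_force": force on the tool from outside, world axes, zero at the start; "ft_torque": the same for the moment, N m; "finger_gap": opening from 0.0 (shut) to 1.0 (fully open); "gripper_force": force on a finger pad.
Only numpy, scipy, OpenCV 4.12 (cv2) and the standard library are available. Lean on these libraries where they do the work, as an engineer would, in place of code of your own. Each camera call takes 0.05 s, during which the arm holds its last target. There are 200 camera calls.

## Working session

There is one attempt and no reset: what is moved stays moved. The work goes in short steps, Python scripts to look and compute and a tool call to move; the robot and the scene stay as the last step left them, time stands still between calls to the robot, and variables do not carry over. Pictures are saved under pics/ and viewed, at most 10 in all, crops included, and the job is handed in when it is done.

Besides the shell and the picture viewer there is one more tool, called by a JSON object that holds its "op" and its "data", one argument or row to a line. arm_command: Moves the arm, as the interface text tells. Its arguments: {"type":"object","properties":{"deltas":{"type":"array"},"newtons":{"type":"number"}},"required":["deltas"]}

```bash
mkdir -p pics; ls; python3 - <<'E'
from workcell import env
import cv2
for n in("top","side"):
    cv2.imwrite(f"pics/{n}0.png",env.grab_frame(n)); print(n,env.calibration(n))
s=env.state();print(s)
E
```

```text
pics
top {'intrinsics': array([[434.47527479,   0.        , 257.73689733],
       [  0.        , 434.47527479, 193.31877058],
       [  0.        ,   0.        ,   1.        ]]), 'dist_coeffs': array([-0.05090862,  0.        ,  0.        ,  0.        ,  0.        ]), 'rvec': array([ 2.15013865, -2.15878265,  0.12407147]), 'tvec': array([ -27.95564404,  502.53706643, 1521.55115474])}
side {'intrinsics': array([[390.65391771,   0.        , 248.92750731],
       [  0.        , 390.65391771, 196.56208908],
       [  0.        ,   0.        ,   1.        ]]), 'dist_coeffs': array([-0.06659476,  0.        ,  0.        ,  0.        ,  0.        ]), 'rvec': array([ 0.19464259, -2.79944175,  1.25455756]), 'tvec': array([ 471.11852827,  126.33176583, 1120.51704664])}
{'t': 0.1, 'joint_pos': array([-7.86734093e+01,  1.40807917e+01,  8.93188057e+01,  2.47997388e-04,
        7.67029844e+01, -9.97362509e+00]), 'joint_vel': array([ 0.02603503, -0.03773791, -0.25480501, -0.04358781, -0.03188025,
       -0.12078736]), 'tau': array([-6.45173204e-04, -4.30671000e+01, -3.27128649e+01, -1.21950852e-04,
        2.81208027e-03, -1.01123504e-05]), 'tcp_pos': array([ 236.04419653, -605.1180821 ,  252.27471717]), 'orientation': array([[ 9.31690277e-01,  3.63253503e-01, -3.47504116e-04],
       [ 3.63253533e-01, -9.31688674e-01,  1.75634509e-03],
       [ 3.14232858e-04, -1.76260174e-03, -9.99998397e-01]]), 'wrist_force': array([ 0.27187503, -0.66299106, -0.41772661]), 'ft_torque': array([-0.02706295,  0.01041958,  0.00296184]), 'gripper_force': 0.0, 'finger_gap': 0.998234358463758}
```

View pics/top0.png

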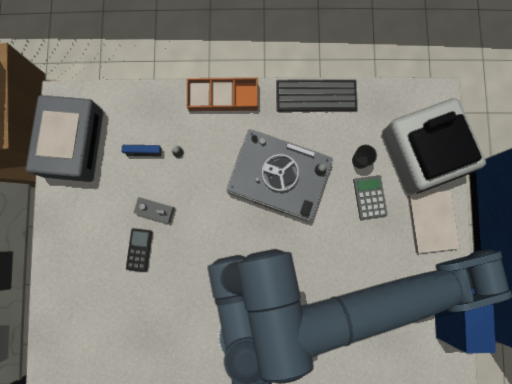

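View pics/side0.png

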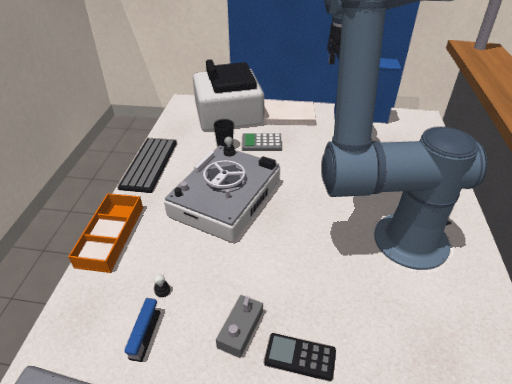

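Top view: machine with the wheel at (280,172), block at (154,210). Side view: wheel at (224,175), block at (240,325), with the tab apparently at (248,303) and the round knob at (233,328). I'll enlarge these.

```bash
cat > h.py <<'E'
import numpy as np,cv2
from workcell import env
def cam(n):
    c=env.calibration(n);R=cv2.Rodrigues(c["rvec"])[0];return c,R,-R.T@c["tvec"]
def plane(n,uv,z):
    c,R,o=cam(n)
    p=cv2.undistortPoints(np.array([[uv]],float),c["intrinsics"],c["dist_coeffs"])[0,0]
    d=R.T@np.r_[p,1];return o+d*(z-o[2])/d[2]
def proj(n,P):
    c=env.calibration(n)
    return cv2.projectPoints(np.array(P,float).reshape(-1,1,3),c["rvec"],c["tvec"],c["intrinsics"],c["dist_coeffs"])[0][:,0]
def crop(im,u,v,w,h,k):
    return cv2.resize(im[v:v+h,u:u+w],None,fx=k,fy=k,interpolation=cv2.INTER_CUBIC)
E
python3 - <<'E'
from h import *
t=cv2.imread("pics/top0.png");s=cv2.imread("pics/side0.png")
a=np.hstack([crop(t,255,145,50,50,6),crop(t,130,190,50,50,6)])
b=np.hstack([crop(s,195,150,60,50,5),crop(s,210,290,60,50,5)])
a=crop(t,255,145,50,50,6)
m=np.vstack([np.hstack([crop(t,255,145,50,50,6),crop(t,130,185,50,50,6)]),np.hstack([crop(s,194,150,60,60,5),crop(s,210,294,60,60,5)])])
cv2.imwrite("pics/m0.png",m)
E
```

```text
(no output)
```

View pics/m0.png

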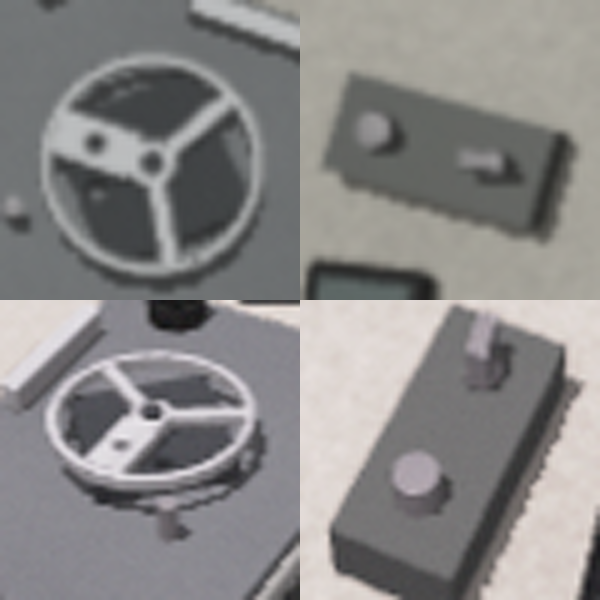

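Montage: in the top view the hub is at (280.3,171.8), the pin hole at (270.7,168.7), and a faint dark spot at (271,177.5), likely the keeper hole. The tab pin is the right-hand one on the block at about (160.3,211.7), and the round knob is on the left at (142.3,206.8).

```bash
python3 - <<'E'
from h import *
t=cv2.imread("pics/top0.png");s=cv2.imread("pics/side0.png")
# tab mask: brighter than block
g=cv2.cvtColor(t,cv2.COLOR_BGR2GRAY);gs=cv2.cvtColor(s,cv2.COLOR_BGR2GRAY)
print(g[207:216,153:168])
def comps(g,u,v,w,h,th):
    r=cv2.resize(g[v:v+h,u:u+w],None,fx=8,fy=8,interpolation=cv2.INTER_CUBIC)
    cs,_=cv2.findContours((r>th).astype(np.uint8),cv2.RETR_LIST,cv2.CHAIN_APPROX_NONE)
    for c in cs:
        if cv2.contourArea(c)>200:
            rc=cv2.minAreaRect(c);b=(cv2.boxPoints(rc)+.5)/8-.5+[u,v]
            yield b
for b in comps(g,153,206,15,11,125):
    P=np.array([plane("top",p,74) for p in b]);print("tab",P[:,:2].round(1).tolist(),P.mean(0).round(1))
# wheel outer rim ellipse
r=g[150:196,258:304];m=(r>150).astype(np.uint8)
cs,_=cv2.findContours(m,cv2.RETR_EXTERNAL,cv2.CHAIN_APPROX_NONE);c=max(cs,key=cv2.contourArea)
e=cv2.fitEllipse(c);print(e,plane("top",np.array(e[0])+[258,150],108))
W=plane("top",(280.3,171.8),108);H=plane("top",(270.7,168.7),108);K=plane("top",(271,177.5),96)
print("top hub,hole,keeper",W,H,K,np.hypot(*(H-W)[:2]),np.hypot(*(K-W)[:2]),[np.arctan2(*(q-W)[1::-1]) for q in(H,K)])
# side: hub (151,411-300)/5, hole (121,445-300)/5
Ws=plane("side",(194+151/5-.4,150+111/5-.4),108);Hs=plane("side",(194+121/5-.4,150+145/5-.4),108)
print("side",Ws,Hs,np.hypot(*(Hs-Ws)[:2]))
# pin side: tab top around (487-300,320-300)/5 ; collar base ~ (485-300,378-300)/5
print("pin side top",plane("side",(210+187/5,294+18/5),74), "base",plane("side",(210+186/5,294+80/5),40))
print("spindle top",plane("top",(142.3,206.8),60),plane("side",(210+117/5,294+172/5),60))
B=[plane("top",(130+x/6,185+y/6),40)[:2] for x,y in((50,72),(25,165),(262,130))]
print("block corners",np.array(B).round(1).tolist())
E
```

```text
[[100 100 101 100 101 101 101 101 101 102 102 102 102 102 103]
 [101 101 100 102 101 100 101 102 101 102 102 102 101 102 102]
 [101 101 102 106 109 109 105 103 106 105 100 100 102 103 102]
 [101 101 102 115 128 126 120 118 122 122 103  88  96 101 102]
 [100 101 103 117 135 140 141 141 144 146 115  69  79  96 102]
 [100 100 102 113 125 126 126 127 132 138 111  61  59  84 100]
 [100 100 100  97  94  91  80  80  91 105  91  57  56  77  95]
 [100 100 100 100 100  98  79  64  69  71  67  57  57  62  86]
 [100 100  99 101 100  99  88  74  71  70  71  71  71  74  89]]
tab [[432.4, 321.7], [440.7, 321.6], [439.9, 299.2], [431.6, 299.3]] [436.2 310.5  74. ]
((21.36654281616211, 21.264724731445312), (33.46631622314453, 34.94864273071289), 63.465309143066406) [ 568.43604227 -104.67578087  108.        ]
top hub,hole,keeper [ 566.56792088 -107.84397877  108.        ] [577.46448105 -75.15098985 108.        ] [548.94083991 -76.23316149  96.        ] 34.461087452295295 36.19333851650111 [np.float64(1.2490761318959285), np.float64(2.0794771982974245)]
side [ 568.19290341 -108.58804756  108.        ] [579.74490213 -73.83140765 108.        ] 36.626120354342945
pin side top [435.05428168 303.36672907  74.        ] base [434.27936306 314.81714524  40.        ]
spindle top [452.93565384 375.39238648  60.        ] [455.51947155 377.31575123  60.        ]
block corners [[490.0, 396.2], [434.5, 409.5], [454.9, 268.6]]
```

{"op": "arm_command", "data": {
  "deltas": [0, 1, -1, 0, -0.763, 0, 1, -1, 0, -0.763, 0, 1, -1, 0, -0.763, 0, 1, -1, 0, -0.763, 0, 1, -1, 0, -0.763, 0, 1, -1, 0, -0.763, 0, 1, -1, 0, -0.763, 0, 1, -1, 0, -0.763, 0, 1, -1, 0, -0.763, 0, 1, -1, 0, -0.763, 0, 1, -1, 0, -0.763, 0, 1, -1, 0, -0.763]
}}

```text
t: 1.1
tcp_pos: [349.7, -346.4, 253.0]
orientation: [[0.002, 1.0, -0.0], [1.0, -0.002, 0.0], [0.0, -0.0, -1.0]]
wrist_force: [1.0, 0.6, 0.0]
finger_gap: 1.002
gripper_force: 0.0
```

{"op": "arm_command", "data": {
  "deltas": [0, 1, 0.43, 0, 0, 0, 1, 0.43, 0, 0, 0, 1, 0.43, 0, 0, 0, 1, 0.43, 0, 0, 0, 1, 0.43, 0, 0, 0, 1, 0.43, 0, 0]
}}

```text
t: 1.6
tcp_pos: [436.9, -142.4, 253.1]
orientation: [[-0.002, 1.0, 0.0], [1.0, 0.002, 0.002], [0.002, 0.0, -1.0]]
wrist_force: [0.8, -1.2, 0.1]
finger_gap: 1.0
gripper_force: 0.0
```

{"op": "arm_command", "data": {
  "deltas": [0, 1, 0, 0, 0, 0, 1, 0, 0, 0, 0, 1, 0, 0, 0, 0, 1, 0, 0, 0, 0, 1, 0, 0, 0, 0, 1, 0, 0, 0]
}}

```text
t: 2.1
tcp_pos: [435.4, 57.6, 253.1]
orientation: [[-0.004, 1.0, -0.0], [1.0, 0.004, 0.002], [0.002, -0.0, -1.0]]
wrist_force: [0.6, 0.0, -0.9]
finger_gap: 0.998
gripper_force: 0.0
```

{"op": "arm_command", "data": {
  "deltas": [0, 1, 0, 0, -0.044, 0, 1, 0, 0, -0.044, 0, 1, 0, 0, -0.044, 0, 1, 0, 0, -0.044, 0, 1, 0, 0, -0.044, 0, 1, 0, 0, -0.044]
}}

```text
t: 2.6
tcp_pos: [435.9, 257.0, 253.2]
orientation: [[-0.072, 0.997, -0.0], [0.997, 0.072, 0.001], [0.001, -0.0, -1.0]]
wrist_force: [0.3, -0.8, 0.8]
finger_gap: 1.004
gripper_force: 0.0
```

{"op": "arm_command", "data": {
  "deltas": [0, 0.257, 0.018, 0, 0.09, 0, 0.257, 0.018, 0.6, 0.09, 0, 0.257, 0.018, 0.6, 0.09, 0, 0.257, 0.018, 0.6, 0.09, 0, 0.257, 0.018, 0.6, 0.09, 0, 0.257, 0.018, 0.6, 0.09]
}}

```text
t: 3.1
tcp_pos: [435.3, 303.5, 131.6]
orientation: [[0.074, 0.997, -0.005], [0.997, -0.074, -0.002], [-0.003, -0.005, -1.0]]
wrist_force: [1.1, -0.3, 1.0]
finger_gap: 0.999
gripper_force: 0.0
```

```bash
python3 - <<'E'
from h import *
s=env.grab_frame("side");t=env.grab_frame("top");cv2.imwrite("pics/side1.png",s);cv2.imwrite("pics/top1.png",t)
P=env.state()["tcp_pos"];print(P)
for z in(44,74):
    q=proj("side",[P[0],P[1],z])[0];print(q)
m=np.hstack([crop(s,200,250,80,100,5),crop(t,130,175,80,100,5)]);cv2.imwrite("pics/m1.png",m)
E
```

```text
[438.13593991 304.79609273 135.88118596]
[246.17970951 305.198718  ]
[245.98638588 297.96784409]
```

View pics/m1.png

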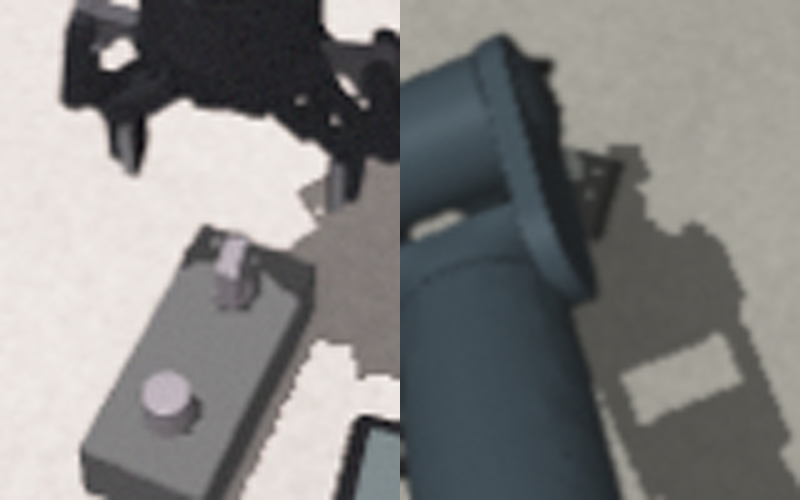

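The side view shows the tab's top at about (246.3,298), right under the projected tool axis, and the fingers straddle it clear of the block. Descending.

{"op": "arm_command", "data": {
  "deltas": [0, 0, 0, 0, 0, 0, 0, 0, 0, 0, 0, 0, 0, 0, 0, 0, 0, 0, 0, 0]
}}

```text
t: 3.53
tcp_pos: [436.8, 305.0, 134.6]
orientation: [[0.073, 0.997, 0.002], [0.997, -0.073, 0.001], [0.001, 0.002, -1.0]]
wrist_force: [0.1, 0.1, -0.5]
finger_gap: 1.001
gripper_force: 0.0
```

{"op": "arm_command", "data": {
  "deltas": [0, 0.012, -0.006, 0.12, 0, 0, 0.012, -0.006, 0.22, 0, 0, 0.012, -0.006, 0.32, 0, 0, 0.012, -0.006, 0.32, 0, 0, 0.012, -0.006, 0.32, 0, 0, 0.012, -0.006, 0.32, 0, 0, 0.012, -0.006, 0.32, 0]
}}

```text
t: 4.12
tcp_pos: [436.3, 307.9, 71.0]
orientation: [[0.073, 0.997, 0.003], [0.997, -0.073, 0.001], [0.001, 0.003, -1.0]]
wrist_force: [0.0, 0.3, -0.8]
finger_gap: 1.002
gripper_force: 0.0
```

{"op": "arm_command", "data": {
  "deltas": [0.6, 0, 0, 0, 0, 0.8, 0, 0, 0, 0, 0.85, 0, 0, 0, 0, 1, 0, 0, 0, 0, 1, 0, 0, 0, 0, 1, 0, 0, 0, 0, 1, 0, 0, 0, 0, 1, 0, 0, 0, 0, 1, 0, 0, 0, 0, 1, 0, 0, 0, 0, 1, 0, 0, 0, 0, 1, 0, 0, 0, 0],
  "newtons": 50
}}

```text
t: 5.12
tcp_pos: [435.2, 307.4, 69.4]
orientation: [[0.073, 0.997, 0.0], [0.997, -0.073, 0.0], [0.0, 0.0, -1.0]]
wrist_force: [-1.3, -0.4, 2.7]
finger_gap: 0.106
gripper_force: 50.4
```

{"op": "arm_command", "data": {
  "deltas": [1, 0, 0, -0.1, 0, 1, 0, 0, -0.2, 0, 1, 0, 0, -0.4, 0, 1, 0, 0, -0.6, 0, 1, 0, 0, -0.7, 0, 1, 0, 0, -0.7, 0, 1, 0, 0, -0.7, 0]
}}

```text
t: 5.7
tcp_pos: [435.6, 307.6, 210.2]
orientation: [[0.073, 0.997, 0.002], [0.997, -0.073, 0.001], [0.001, 0.002, -1.0]]
wrist_force: [-0.7, 0.1, -1.5]
finger_gap: 0.107
gripper_force: 50.7
```

```bash
python3 - <<'E'
from h import *
s=env.grab_frame("side");cv2.imwrite("pics/side2.png",s)
P=env.state()["tcp_pos"]
F=P-[0,0,55];print(P,env.state()["finger_gap"],proj("side",[P,F,F+[0,0,28]]))
u,v=proj("side",[F])[0].astype(int)
cv2.imwrite("pics/m2.png",crop(s,u-40,v-40,80,60,8))
print(u-40,v-40)
# targets
H=np.array([578.5,-74.5]);print("hole-P",H-P[:2])
E
```

```text
[434.60834814 307.11144245 208.26051248] 0.10885291352491794 [[246.52459545 262.08010302]
 [246.88621244 278.18776914]
 [246.706165   270.1728521 ]]
206 238
hole-P [ 143.89165186 -381.61144245]
```

View pics/m2.png

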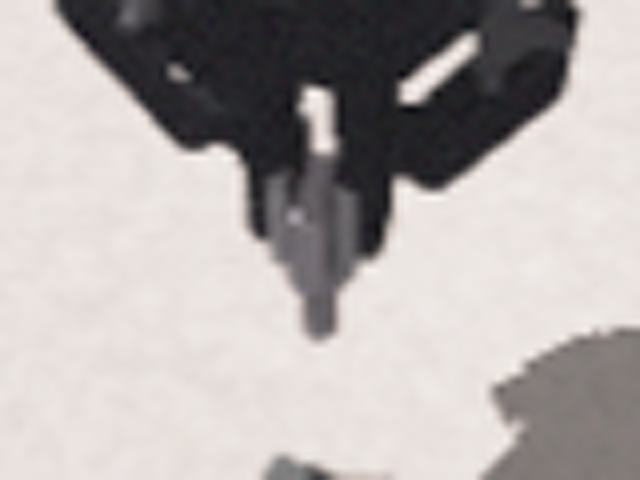

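Pin gripped upright, foot at side pixel (245.8,279.3), close to the prediction of (246.9,278.2). Moving to the wheel.

{"op": "arm_command", "data": {
  "deltas": [1, -0.46, 0.21, 0, 0, 1, -0.925, 0.43, 0, 0, 1, -0.925, 0.43, 0, 0, 1, -0.925, 0.43, 0, 0, 1, -0.925, 0.43, 0, 0, 1, -0.925, 0.43, 0, 0, 1, -0.925, 0.43, 0, 0]
}}

```text
t: 6.33
tcp_pos: [506.7, 114.9, 206.7]
orientation: [[0.077, 0.997, -0.005], [0.997, -0.077, 0.0], [-0.0, -0.005, -1.0]]
wrist_force: [0.7, 0.6, 0.1]
finger_gap: 0.107
gripper_force: 50.7
```

{"op": "arm_command", "data": {
  "deltas": [1, -0.46, 0.21, 0, 0, 1, -0.925, 0.43, 0, 0, 1, -0.925, 0.43, 0, 0, 1, -0.925, 0.43, 0, 0, 1, -0.925, 0.43, 0, 0, 1, -0.925, 0.43, 0.14, 0, 1, -0.925, 0.43, 0.14, 0, 1, -0.925, 0.43, 0.14, 0, 1, -0.925, 0.43, 0.14, 0]
}}

```text
t: 7.08
tcp_pos: [579.2, -72.5, 180.5]
orientation: [[0.071, 0.997, -0.002], [0.997, -0.071, 0.001], [0.001, -0.002, -1.0]]
wrist_force: [-0.6, 0.5, -0.7]
finger_gap: 0.105
gripper_force: 50.7
```

```bash
python3 - <<'E'
from h import *
s=env.grab_frame("side");t=env.grab_frame("top");cv2.imwrite("pics/side3.png",s);cv2.imwrite("pics/top3.png",t)
P=env.state()["tcp_pos"]
F=P-[0,0,55];print(P,proj("side",[F]),proj("top",[F]))
print("shaft px per mm",proj("side",[F+[10,0,0],F+[0,10,0],F+[0,0,10]])-proj("side",[F]))
cv2.imwrite("pics/m3.png",np.hstack([crop(s,185,140,65,60,8)[:, :520],crop(t,262,150,35,60,8)]))
E
```

```text
[580.01968779 -72.84967202 182.0369173 ] [[217.23992224 173.80144584]] [[270.13466276 166.9499292 ]]
shaft px per mm [[-3.30583883 -0.2709841 ]
 [-0.69005176  2.0947357 ]
 [-0.21539778 -2.66793214]]
```

View pics/m3.png

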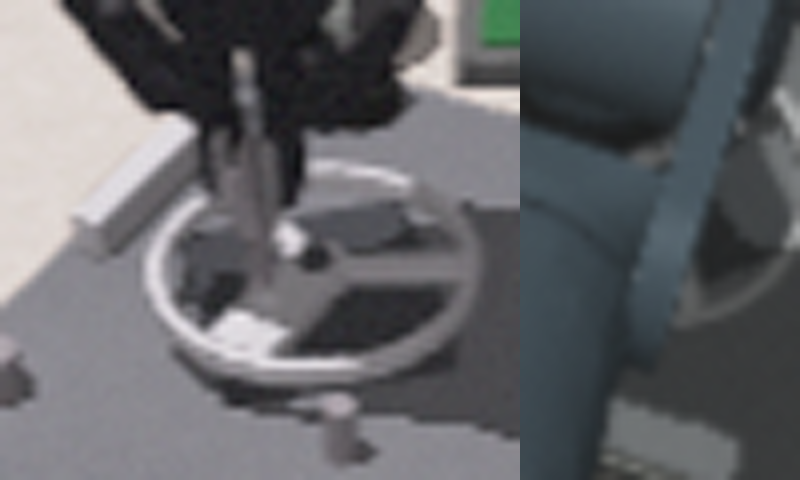

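Side view: the foot is at about (217.4,174.5), and lowering it 19 mm would put it very near the hole at (217.8,178.6). The top view is blocked by the arm. I'll shift 3 mm in -y and lower by feel.

{"op": "arm_command", "data": {
  "deltas": [1, -0.016, -0.002, 0.03, 0, 1, -0.016, -0.002, 0.06, 0, 1, -0.016, -0.002, 0.075, 0, 1, -0.016, -0.002, 0.075, 0, 1, -0.016, -0.002, 0.075, 0, 1, -0.016, -0.002, 0.075, 0, 1, -0.016, -0.002, 0.075, 0]
}}

```text
t: 7.77
tcp_pos: [579.4, -77.4, 166.6]
orientation: [[0.073, 0.997, 0.0], [0.997, -0.073, -0.0], [-0.0, 0.0, -1.0]]
wrist_force: [1.0, 0.3, -1.1]
finger_gap: 0.104
gripper_force: 50.7
```

{"op": "arm_command", "data": {
  "deltas": [1, 0, 0, 0.005, 0, 1, 0, 0, 0.01, 0, 1, 0, 0, 0.015, 0, 1, 0, 0, 0.02, 0, 1, 0, 0, 0.02, 0, 1, 0, 0, 0.02, 0]
}}

```text
t: 8.27
tcp_pos: [579.1, -77.3, 162.2]
orientation: [[0.073, 0.997, -0.0], [0.997, -0.073, 0.0], [0.0, -0.0, -1.0]]
wrist_force: [0.8, -0.4, -1.0]
finger_gap: 0.108
gripper_force: 50.7
```

{"op": "arm_command", "data": {
  "deltas": [1, 0, 0, 0.005, 0, 1, 0, 0, 0.01, 0, 1, 0, 0, 0.015, 0, 1, 0, 0, 0.015, 0, 1, 0, 0, 0.015, 0]
}}

```text
t: 8.68
tcp_pos: [579.1, -77.3, 159.1]
orientation: [[0.073, 0.997, -0.0], [0.997, -0.073, 0.0], [0.0, -0.0, -1.0]]
wrist_force: [-0.6, -0.5, -0.2]
finger_gap: 0.105
gripper_force: 50.7
```

{"op": "arm_command", "data": {
  "deltas": [1, 0, 0, 0.005, 0, 1, 0, 0, 0.01, 0, 1, 0, 0, 0.015, 0, 1, 0, 0, 0.015, 0, 1, 0, 0, 0.015, 0]
}}

```text
t: 9.1
tcp_pos: [579.1, -77.3, 156.1]
orientation: [[0.073, 0.997, -0.0], [0.997, -0.073, 0.0], [-0.0, -0.0, -1.0]]
wrist_force: [-0.9, -0.3, -1.9]
finger_gap: 0.109
gripper_force: 50.7
```

```bash
python3 - <<'E'
from h import *
for i in range(1):
    s=env.grab_frame("side");cv2.imwrite("pics/side4.png",s)
st=env.state();print(st["tcp_pos"],st["wrist_force"])
cv2.imwrite("pics/m4.png",crop(s,185,140,65,60,8))
E
```

```text
[579.08382607 -77.31644438 156.11934204] [ 0.61719487 -0.68427396 -0.6902009 ]
```

View pics/m4.png

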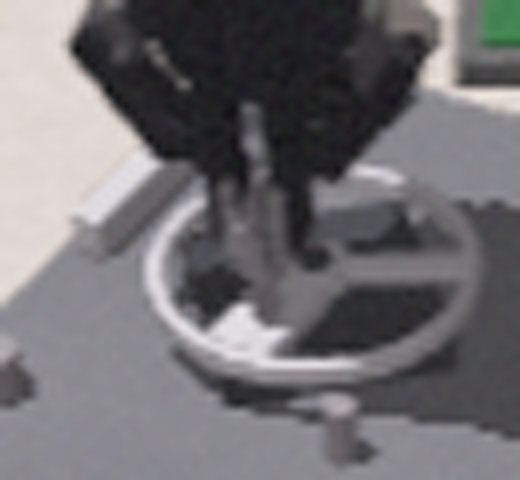

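The picture shows the pin going into the broad spoke at about (218,178) with no contact force. Continuing down to the keeper plate.

{"op": "arm_command", "data": {
  "deltas": [1, 0, 0, 0.005, 0, 1, 0, 0, 0.01, 0, 1, 0, 0, 0.015, 0, 1, 0, 0, 0.015, 0, 1, 0, 0, 0.015, 0]
}}

```text
t: 9.57
tcp_pos: [579.1, -77.4, 153.1]
orientation: [[0.073, 0.997, -0.0], [0.997, -0.073, -0.0], [-0.0, -0.0, -1.0]]
wrist_force: [-1.0, -1.8, -1.7]
finger_gap: 0.109
gripper_force: 50.7
```

{"op": "arm_command", "data": {
  "deltas": [1, 0, 0, 0.004, 0, 1, 0, 0, 0.008, 0, 1, 0, 0, 0.01, 0, 1, 0, 0, 0.01, 0, 1, 0, 0, 0.01, 0]
}}

```text
t: 9.98
tcp_pos: [579.2, -77.4, 151.4]
orientation: [[0.073, 0.997, -0.0], [0.997, -0.073, -0.0], [-0.0, -0.0, -1.0]]
wrist_force: [-0.6, -0.1, 1.7]
finger_gap: 0.108
gripper_force: 51.1
```

```bash
cat > arc.py <<'E'
import sys,numpy as np
p0,a,b,n=map(float,sys.argv[1:5])
f=lambda t:34*np.array([np.cos(p0+t),np.sin(p0+t)])
for t in np.linspace(a,b,int(n)+1)[1:]:
    d=f(t)-f(a);print("%.2f  %.4f %.4f"%(t,(.073*d[0]+.997*d[1])/200,(.997*d[0]-.073*d[1])/200))
E
python3 arc.py 1.24 0 .5 10
```

```text
0.05  0.0020 -0.0083
0.10  0.0035 -0.0166
0.15  0.0046 -0.0250
0.20  0.0053 -0.0335
0.25  0.0056 -0.0420
0.30  0.0055 -0.0505
0.35  0.0049 -0.0590
0.40  0.0039 -0.0674
0.45  0.0025 -0.0758
0.50  0.0006 -0.0841
```

{"op": "arm_command", "data": {
  "deltas": [1, 0, 0, 0.004, 0, 1, 0, 0, 0.004, 0, 1, 0, 0, 0.004, 0, 1, 0, 0, 0.004, 0]
}}

```text
t: 10.32
tcp_pos: [579.3, -77.4, 151.4]
orientation: [[0.073, 0.997, 0.0], [0.997, -0.073, -0.0], [-0.0, 0.0, -1.0]]
wrist_force: [-3.9, -0.4, 5.7]
finger_gap: 0.106
gripper_force: 51.7
```

{"op": "arm_command", "data": {
  "deltas": [1, 0.002, -0.0083, -0.008, 0, 1, 0.0035, -0.0166, -0.008, 0, 1, 0.0046, -0.025, -0.008, 0, 1, 0.0053, -0.0335, -0.008, 0, 1, 0.0056, -0.042, -0.008, 0, 1, 0.0055, -0.0505, -0.008, 0, 1, 0.0049, -0.059, -0.008, 0, 1, 0.0039, -0.0674, -0.008, 0, 1, 0.0025, -0.0758, -0.008, 0, 1, 0.0006, -0.0841, -0.008, 0, 1, 0.0006, -0.0841, -0.008, 0, 1, 0.0006, -0.0841, -0.008, 0]
}}

```text
t: 11.32
tcp_pos: [562.4, -75.9, 152.3]
orientation: [[0.073, 0.997, 0.0], [0.997, -0.073, 0.0], [0.0, 0.0, -1.0]]
wrist_force: [3.6, -1.9, 1.1]
finger_gap: 0.106
gripper_force: 50.9
```

```bash
python3 - <<'E'
from h import *
s=env.grab_frame("side");cv2.imwrite("pics/side5.png",s)
st=env.state();print(st["tcp_pos"],st["wrist_force"])
cv2.imwrite("pics/m5.png",crop(s,185,140,65,60,8))
E
python3 arc.py 1.24 .5 .7 8;python3 arc.py 1.24 .7 .95 10
```

```text
[562.46278322 -75.91308507 152.29627649] [ 2.61225242 -1.52739321  0.05545175]
0.53  -0.0011 -0.0041
0.55  -0.0022 -0.0082
0.57  -0.0035 -0.0122
0.60  -0.0049 -0.0163
0.62  -0.0064 -0.0203
0.65  -0.0079 -0.0242
0.67  -0.0096 -0.0281
0.70  -0.0114 -0.0320
0.72  -0.0019 -0.0038
0.75  -0.0038 -0.0076
0.77  -0.0059 -0.0113
0.80  -0.0080 -0.0150
0.82  -0.0103 -0.0186
0.85  -0.0126 -0.0221
0.88  -0.0150 -0.0256
0.90  -0.0175 -0.0291
0.92  -0.0201 -0.0324
0.95  -0.0228 -0.0357
```

View pics/m5.png

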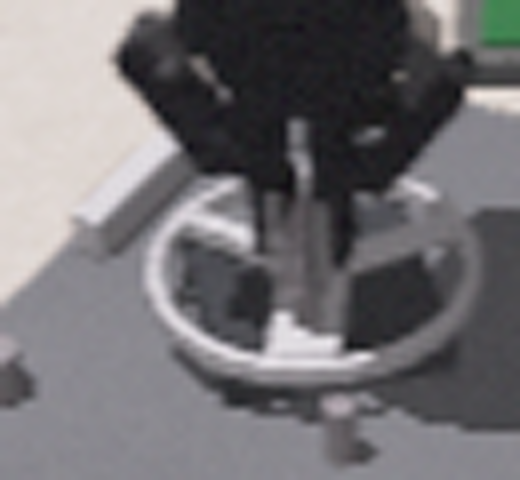

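The wheel has turned with the pin: the spoke now lies under it at about (222,181). Continuing to 0.7 rad, then pressing lightly from there (camera hint: about 0.83).

{"op": "arm_command", "data": {
  "deltas": [1, -0.0011, -0.0041, 0, 0, 1, -0.0022, -0.0082, 0, 0, 1, -0.0035, -0.0122, 0, 0, 1, -0.0049, -0.0163, 0, 0, 1, -0.0064, -0.0203, 0, 0, 1, -0.0079, -0.0242, 0, 0, 1, -0.0096, -0.0281, 0, 0, 1, -0.0114, -0.032, 0, 0, 1, -0.0114, -0.032, 0, 0, 1, -0.0114, -0.032, 0.006, 0, 1, -0.0114, -0.032, 0.008, 0, 1, -0.0114, -0.032, 0.008, 0]
}}

```text
t: 12.37
tcp_pos: [555.7, -77.6, 150.4]
orientation: [[0.073, 0.997, -0.001], [0.997, -0.073, 0.001], [0.001, -0.001, -1.0]]
wrist_force: [3.9, -0.2, 2.1]
finger_gap: 0.111
gripper_force: 51.1
```

{"op": "arm_command", "data": {
  "deltas": [1, -0.0019, -0.0038, 0, 0, 1, -0.0038, -0.0076, 0, 0, 1, -0.0038, -0.0076, 0, 0]
}}

```text
t: 12.62
tcp_pos: [554.1, -78.3, 150.4]
orientation: [[0.073, 0.997, -0.0], [0.997, -0.073, 0.0], [0.0, -0.0, -1.0]]
wrist_force: [4.5, 0.9, 1.8]
finger_gap: 0.106
gripper_force: 50.9
```

{"op": "arm_command", "data": {
  "deltas": [1, 0, 0, 0.003, 0, 1, 0, 0, 0.006, 0, 1, 0, 0, 0.006, 0, 1, 0, 0, 0.006, 0]
}}

```text
t: 12.95
tcp_pos: [554.1, -78.3, 149.1]
orientation: [[0.073, 0.997, -0.0], [0.997, -0.073, 0.0], [0.0, -0.0, -1.0]]
wrist_force: [3.1, 1.1, 0.6]
finger_gap: 0.104
gripper_force: 51.0
```

Pin is sinking below the plate surface with no force, so the keeper hole is here. Continuing down by feel.

{"op": "arm_command", "data": {
  "deltas": [1, 0, 0, 0.005, 0, 1, 0, 0, 0.01, 0, 1, 0, 0, 0.015, 0, 1, 0, 0, 0.015, 0, 1, 0, 0, 0.015, 0]
}}

```text
t: 13.37
tcp_pos: [554.2, -78.4, 146.0]
orientation: [[0.073, 0.997, -0.0], [0.997, -0.073, 0.0], [0.0, -0.0, -1.0]]
wrist_force: [4.6, 1.5, 0.3]
finger_gap: 0.111
gripper_force: 51.0
```

{"op": "arm_command", "data": {
  "deltas": [1, 0, 0, 0.005, 0, 1, 0, 0, 0.01, 0, 1, 0, 0, 0.015, 0, 1, 0, 0, 0.02, 0, 1, 0, 0, 0.02, 0, 1, 0, 0, 0.02, 0]
}}

```text
t: 13.87
tcp_pos: [554.3, -78.4, 142.1]
orientation: [[0.073, 0.997, -0.0], [0.997, -0.073, 0.0], [0.0, -0.0, -1.0]]
wrist_force: [4.2, 1.2, 1.1]
finger_gap: 0.102
gripper_force: 51.0
```

{"op": "arm_command", "data": {
  "deltas": [1, 0, 0, 0.005, 0, 1, 0, 0, 0.01, 0, 1, 0, 0, 0.015, 0, 1, 0, 0, 0.015, 0, 1, 0, 0, 0.015, 0]
}}

```text
t: 14.28
tcp_pos: [554.3, -78.4, 139.1]
orientation: [[0.073, 0.997, -0.0], [0.997, -0.073, 0.0], [0.0, -0.0, -1.0]]
wrist_force: [4.7, 1.1, 0.1]
finger_gap: 0.106
gripper_force: 51.0
```

{"op": "arm_command", "data": {
  "deltas": [1, 0, 0, 0.004, 0, 1, 0, 0, 0.007, 0, 1, 0, 0, 0.01, 0, 1, 0, 0, 0.01, 0, 1, 0, 0, 0.01, 0]
}}

```text
t: 14.7
tcp_pos: [554.4, -78.4, 137.4]
orientation: [[0.073, 0.997, 0.0], [0.997, -0.073, 0.0], [0.0, 0.0, -1.0]]
wrist_force: [3.6, 2.1, 2.1]
finger_gap: 0.106
gripper_force: 51.2
```

{"op": "arm_command", "data": {
  "deltas": [1, 0, 0, 0.002, 0, 1, 0, 0, 0.004, 0, 1, 0, 0, 0.004, 0, 1, 0, 0, 0.004, 0]
}}

```text
t: 15.03
tcp_pos: [554.6, -78.4, 137.4]
orientation: [[0.073, 0.997, 0.001], [0.997, -0.073, 0.0], [0.0, 0.001, -1.0]]
wrist_force: [0.7, 2.7, 6.6]
finger_gap: 0.103
gripper_force: 51.9
```

Collar seated at the expected height (137.4, 14 mm below plate contact). Releasing.

{"op": "arm_command", "data": {
  "deltas": [0.85, 0, 0, -0.003, 0, 0.7, 0, 0, -0.003, 0, 0.5, 0, 0, -0.003, 0, 0.5, 0, 0, -0.003, 0, 0.5, 0, 0, -0.003, 0, 0.5, 0, 0, -0.003, 0, 0.5, 0, 0, -0.003, 0, 0.5, 0, 0, -0.003, 0]
}}

```text
t: 15.7
tcp_pos: [554.2, -78.5, 137.0]
orientation: [[0.073, 0.997, -0.0], [0.997, -0.073, -0.0], [-0.0, -0.0, -1.0]]
wrist_force: [0.0, 0.6, 0.4]
finger_gap: 0.496
gripper_force: 0.0
```

{"op": "arm_command", "data": {
  "deltas": [0.5, 0, 0, -0.05, 0, 0.5, 0, 0, -0.1, 0, 0.5, 0, 0, -0.2, 0, 0.5, 0, 0, -0.4, 0, 0.5, 0, 0, -0.6, 0, 0.5, -0.5, -0.5, -0.6, 0, 0.5, -1, -0.9, -0.6, 0, 0.5, -1, -0.9, -0.6, 0, 0.5, -1, -0.9, -0.6, 0, 0.5, -1, -0.9, -0.6, 0, 0.5, -1, -0.9, -0.6, 0, 0.5, -1, -0.9, -0.6, 0]
}}

```text
t: 16.7
tcp_pos: [357.8, -267.2, 258.7]
orientation: [[0.076, 0.997, 0.001], [0.997, -0.076, -0.003], [-0.003, 0.001, -1.0]]
wrist_force: [0.6, -0.9, -0.3]
finger_gap: 0.502
gripper_force: 0.0
```

```bash
python3 - <<'E'
from h import *
s=env.grab_frame("side");t=env.grab_frame("top")
cv2.imwrite("pics/m6.png",np.hstack([crop(s,185,140,65,60,6),crop(t,250,145,60,60,6)]))
st=env.state();print(st["tcp_pos"],st["wrist_force"],st["finger_gap"])
E
```

```text
[ 358.68623013 -266.91430359  258.6563197 ] [ 0.90839648  0.55673838 -0.08066418] 0.5045827250945986
```

View pics/m6.png

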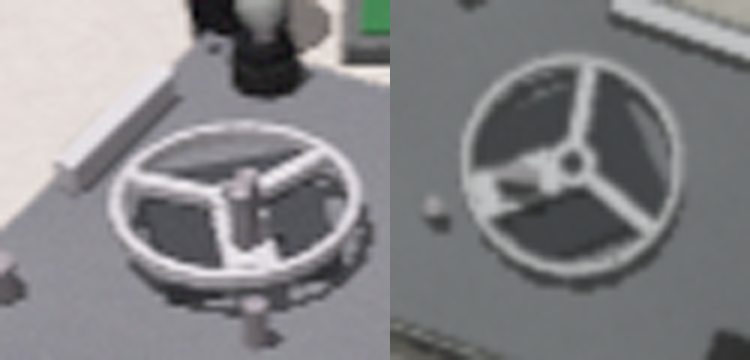

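The pin stands upright in the broad spoke (side crop about (245,225), top crop about (520,177)) and the wheel is held back roughly 0.7 rad. The arm is clear, so I'm handing in.

```bash
python3 -c "
from workcell import env
print(env.hand_in())"
```

```text
the job is handed in; nothing more can be done
None
```

The locking pin is fully home, released and alone holding the wheel back at about 0.7 rad; the job was handed in at about 17 s of the 72 s allowed, and no verdict was shown.

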